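Start the block heater from its control panel

TASK

Start the block heater by touch alone, nothing needs gripping: rock the mains switch on the loose switch box over to on (push down its raised far half), then push the large round key on the control panel fully in, where it stays, and after that press the long bar key fully down and let it come up again. Do not press the small round key, keep to this order, and do not lift, tip or shove the switch box or disturb the things standing round about.

Things in the scene. Friction and masses are not known exactly. Their poses are not given: they have to be found in the camera images.
- panel: control panel of the block heater, a flat box 88 x 190 x 40 mm screwed to the worktop. Origin: centre of its underside; x across its depth (away from the robot), y along its length, z up. Three keys stand in one row along its y axis, 58 mm apart centre to centre, in an order that changes; every key has a flat top 15 mm above the panel's top when up, goes straight down, and has 6 mm of travel
- large_round_key_top (a point): centre of the top of the large round key (32 mm across), moves down with it; its axes are the panel's. This key has no spring: it yields at about 3 N and stays where it has been pushed
- large_round_key (a joint): travel of the large round key, m: 0 up, 0.006 fully in
- bar_key_top (a point): centre of the top of the long bar key (48 mm along the panel's x, 15 mm along its y), moves down with it. Spring key: about 2 N to start moving, 5 N fully down; comes up again when let go
- bar_key (a joint): travel of the long bar key, m: 0 up, 0.006 fully down
- small_round_key_top (a point): centre of the top of the small round key (18 mm across), not to be pressed; same spring as the bar key
- small_round_key (a joint): travel of the small round key, m: 0 up, 0.006 fully down
- switch_box: mains switch box, 100 x 64 x 50 mm, about 0.9 kg, standing loose on rubber feet. Origin: centre of its underside; x points along its length, away from the robot give or take its yaw, z up. The rocker sits in the middle of its top
- rocker_far_half (a point): middle of the upper face of the rocker's far half (the half toward the box's +x), moves with it. The rocker is 60 mm along x, 26 mm wide, V-shaped; its pivot lies 52 mm above the underside of the box, over the box's origin, along the box's y. When off, the far half stands up at a slope of about 22 degrees, this point about 16 mm above the top of the box; when on, the far half lies level, this point 9 mm above the top of the box and 19 mm from the pivot along the box's x
- rocker (a joint): rocker angle, rad: -0.2 off (far half up), +0.2 on (far half level, near half up). It stays where it is left; takes about 2 to 3 N at the middle of the half
- beaker: clear beaker, 52 mm across, 60 mm high, standing just left of the switch box; bystander, origin at the centre of its underside
- timer: grey lab timer, 64 x 64 x 20 mm, right of the panel; bystander, not part of the work
- jar: white sample jar with a white lid, 60 mm across, 85 mm high, at the back, left; bystander
- note_pad: note pad, 76 x 76 x 12 mm, behind the beaker; bystander
- vial_rack: white vial rack, 78 x 130 x 32 mm, at the far left; bystander

How it is judged:
By the outcome, as a careful person would: the job done as asked, in the order asked, and still so for the second after the job is handed in, with the robot touching nothing.
It also fails if it takes over 38 s, if anything falls off the work surface, if the arm or the gripper's body presses on something with over 40 N, if the wrist force passes 120 N, or if a joint passes its speed limit or range.

ROBOT

A 6-joint arm with a two-finger parallel gripper is mounted at the origin on a cart in front of the work surface, level with it; the furniture and walls round the work are solid. World frame = base frame: x ahead of the robot, y to its left, z up, the work surface at z = 0. Lengths are in m, angles in rad, forces in N, time in s.
With the tool pointing down it reaches from about 0.225 to 0.875 m from the base axis. Payload 3.4 kg.
Tool frame: the origin (TCP) lies at the very end of the fingers, on their centre line; the grasp point (between the pads) lies 19 mm behind it (grip_depth is the distance from the TCP to the grasp point, in m); x points along the fingers, z is the direction in which the jaws open and shut, and the axes are right-handed (so a half turn about x gives the same grasp; the last joint's range is limited). The gripper opens to 85 mm and grips with 20 to 120 N. Pads are 22 mm wide; open, the fingers measure 114 mm over their backs; the gripper's body (76 mm by 85 mm) begins 54 mm behind the grasp point. The pads swing forward as they close: fully open they stand 13 mm farther back than shut.
Start: joints at [-1.44, 0.276, 1.505, -0, 1.361, -0.121], TCP at [0.143, -0.557, 0.231] pointing down, gripper open.
Joint ranges: [-2.89, 2.89], [-0.75, 2.08], [0.22, 2.7], [-1.18, 4.32], [0.11, 2.71], [-2.7, 2.7]. Speed limits (rad/s): [2.57, 2.57, 3.14, 3.14, 3.14, 3.14].

INTERFACE

Orientations are given as a unit quaternion [w, x, y, z].
In Python, from rig import get_state, get_image, sign_off, grip_depth gives the robot as it stands. The module is installed in compiled form; this text tells all that it offers.
- The arm moves only by the tool arm_command, never from a script. Its argument "series" is a list of rows, each an object with "dp": the shift along the tool's x, y, z scaled (see below), a list of three; "angular": the turn, a rotation vector about the tool's x, y, z scaled (see below), a list of three; "gripper": the finger opening in mm, from 0 to 85.4. A call has exactly 8 rows; each row shifts and turns the pose as measured when the row begins, along the tool's axes as they then stand; what a row does not reach is not made up. The controller multiplies each number of a shift by 0.12 m and each number of a turn by 90 degrees. A row lasts 1/8 s, in which the tool goes at most 62.5 mm and 10.7 degrees, less where a joint would pass 70% of its speed; a pose out of reach is approached as far as the arm can. A call with a number of a shift or a turn outside -1 to 1 is refused whole. A call with a gripper value outside its range is refused whole. The fingers move at their own pace and stop on an object; "grip_force" is the grip in N (left out, the last holds). Time passes only in rows, so rows that do not move let the fingers close, or fill a call up. It gives the time, the measured TCP pose, the force and the opening at its end, in the units of the state.
- get_state(): the state, without advancing time (a new reading comes with each control period).
- get_image(name): name is "side" or "top" or "wrist"; returns a dict with "image" (420x560x3 uint8, blue, green, red), "depth" (420x560 float32, m along the optical axis (not along the pixel's ray), 0 where there is no reading), "mtx" (3x3 intrinsics, pixels), "k1" (the pictures are not rectified: a ray, as slopes to the right and down, at radius r is drawn at 1 + k1 r^2 times it, then the intrinsics apply), "view" (4x4, takes a point from world to camera coordinates); the wrist camera has in their place "mount" (4x4, takes a point from camera to tool coordinates, whose origin is the TCP and whose axes are the tool frame's). Camera axes: x right, y up, looking along -z (the intrinsics and any distortion apply to the point x, -y, -z); pixel columns grow to the right and rows downward; lengths in m; the calibration is good to about 2 mm. A picture is of the moment at which its call begins: read the wrist's pose just before it.
- sign_off(): hands the job in, once; it reports no verdict.
The state is a dict: "clock": time; "qpos": joint angles; "qd": joint speeds; "effort": joint torques, N m; "position": TCP position; "ee_rot": TCP orientation; "contact_force": force on the tool from outside, world axes, zero at the start; "moment": the same for the moment, N m; "width": finger opening in m.
Only numpy, scipy, OpenCV 4.12 (cv2) and the standard library are available. Lean on these libraries where they do the work, as an engineer would, in place of code of your own. Each camera call takes 0.05 s, during which the arm holds its last target. There are 200 camera calls.

## Working session

There is one attempt and no reset: what is moved stays moved. The work goes in short steps, Python scripts to look and compute and a tool call to move; the robot and the scene stay as the last step left them, time stands still between calls to the robot, and variables do not carry over. Pictures are saved under pics/ and viewed, about 8 in all and at most 12, crops included, and the job is handed in when it is done.

Besides the shell and the picture viewer there is one more tool, called after "Call:" as name(argument=value, ...) on one line, values as JSON. arm_command: Moves the arm, as the interface text tells. Its arguments: {"type":"object","properties":{"series":{"type":"array","items":{"type":"object","properties":{"dp":{"type":"array","items":{"type":"number"}},"angular":{"type":"array","items":{"type":"number"}},"gripper":{"type":"number"}}}},"grip_force":{"type":"number"}},"required":["series"]}

```bash
mkdir -p pics; cat > h.py <<'E'
import numpy as np,cv2
from rig import get_state,get_image
def cloud(d,T=None):
    """world xyz per pixel"""
    h,w=d['depth'].shape; K=d['mtx']
    v,u=np.mgrid[0:h,0:w]
    p=np.stack([u,v],-1).reshape(-1,1,2).astype(float)
    n=cv2.undistortPoints(p,K,np.array([d['k1'],0,0,0.])).reshape(h,w,2)
    z=d['depth']; c=np.stack([n[...,0]*z,-n[...,1]*z,-z,np.ones_like(z)],-1)
    M=np.linalg.inv(d['view']) if T is None else T
    P=(c@M.T)[...,:3]; P[z==0]=np.nan
    return P
E
python3 - <<'E'
from h import *
s=get_state();print(s)
for n in('top','side'):
    d=get_image(n);cv2.imwrite(f'pics/{n}0.png',d['image']);np.savez(f'{n}0.npz',**d)
    print(n,d['mtx'],d['k1'],d['view'])
E
```

```text
{'clock': 0.0, 'qpos': array([-1.43999430e+00,  2.76597350e-01,  1.50613360e+00, -3.62837558e-05,
        1.36072378e+00, -1.21023210e-01]), 'qd': array([ 0.00024358, -0.00022094, -0.00024747, -0.0017796 ,  0.00035887,
        0.00087509]), 'effort': array([ 7.48985749e-04, -4.16766787e+01, -2.45802820e+01, -2.43775703e-04,
        1.09073470e-02, -2.33024053e-06]), 'position': array([ 0.14317235, -0.55633375,  0.2304382 ]), 'ee_rot': array([ 0.55835661,  0.43370366,  0.55930984, -0.43279501]), 'contact_force': array([-0.35927732,  0.28086834, -0.16537148]), 'moment': array([ 0.00482097,  0.04539023, -0.0429445 ]), 'width': 0.08523542673926983}
top [[459.58642007   0.         282.97747539]
 [  0.         459.58642007 206.93124794]
 [  0.           0.           1.        ]] 0.002352686234985667 [[ 8.65499192e-02 -9.96247515e-01  2.78001704e-05 -9.25587313e-02]
 [ 9.72840228e-01  8.45224030e-02  2.15494440e-01 -6.02021132e-01]
 [-2.14688150e-01 -1.86239813e-02  9.76505067e-01 -1.29591726e+00]
 [ 0.00000000e+00  0.00000000e+00  0.00000000e+00  1.00000000e+00]]
side [[422.96281693   0.         282.03058661]
 [  0.         422.96281693 212.54466855]
 [  0.           0.           1.        ]] -0.10206985656884618 [[ 9.98824387e-01  4.84521074e-02 -1.49555314e-03 -5.88025057e-01]
 [-1.63967951e-02  3.66726236e-01  9.30184397e-01 -5.28654052e-02]
 [ 4.56178529e-02 -9.29066338e-01  3.67089567e-01 -1.54234576e+00]
 [ 0.00000000e+00  0.00000000e+00  0.00000000e+00  1.00000000e+00]]
```

View pics/top0.png

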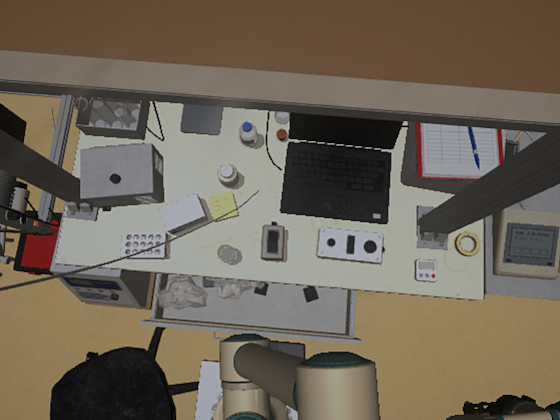

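View pics/side0.png

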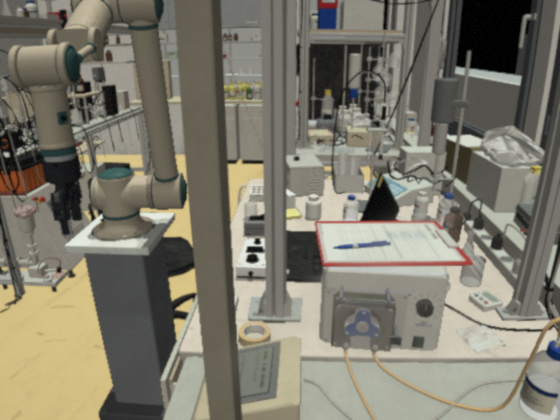

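The top view shows the switch box at about (273,242) with the beaker at (228,253). The panel is at (350,245), with the small key on the left (333), the bar in the middle (350) and the large key on the right (371). The timer is at (426,270). I'll measure these next.

```bash
python3 - <<'E'
from h import *
d=dict(np.load('top0.npz'));P=cloud(d);im=d['image']
c=im[205:275,205:400];cv2.imwrite('pics/c0.png',cv2.resize(c,None,fx=4,fy=4,interpolation=cv2.INTER_CUBIC))
def reg(n,u0,u1,v0,v1,z0,z1):
    q=P[v0:v1,u0:u1].reshape(-1,3);q=q[(q[:,2]>z0)&(q[:,2]<z1)]
    r=cv2.minAreaRect(q[:,:2].astype(np.float32));print(n,len(q),q.mean(0).round(4),'rect',np.round(r[0],4),np.round(r[1],4),round(r[2],1),np.nanpercentile(q[:,2],[5,50,95]).round(4))
reg('panel',310,392,222,272,.03,.075)
reg('keys',310,392,222,272,.048,.08)
reg('box',257,290,218,266,.035,.09)
reg('rocker',257,290,218,266,.054,.09)
reg('beaker',212,244,238,268,.02,.09)
reg('table',200,400,205,215,-.05,.05)
print(P[225:266:3,273].round(4)); print(P[243,318:384:3].round(4))
E
```

```text
panel 1861 [ 0.5177 -0.2452  0.0407] rect [ 0.519  -0.2464] [0.19   0.0889] 88.7 [0.0343 0.0397 0.0536]
keys 201 [ 0.518  -0.2642  0.0534] rect [ 0.5178 -0.2501] [0.1388 0.0478] 80.3 [0.0492 0.0534 0.0582]
box 730 [ 0.5045 -0.0163  0.0515] rect [ 0.506  -0.0159] [0.1005 0.0639] 2.4 [0.0433 0.0498 0.065 ]
rocker 196 [ 0.5065 -0.0163  0.0607] rect [ 0.5059 -0.0162] [0.0879 0.0513] 1.9 [0.0545 0.0605 0.0684]
beaker 111 [0.4637 0.1207 0.0466] rect [0.4619 0.1181] [0.0507 0.049 ] 50.6 [0.0241 0.0512 0.0626]
table 1933 [ 0.6172 -0.0976  0.0092] rect [ 0.6173 -0.0945] [0.0357 0.6131] 5.2 [-0.0043  0.0119  0.0196]
[[ 0.5537 -0.0151  0.0507]
 [ 0.5446 -0.0159  0.0518]
 [ 0.5341 -0.0171  0.0607]
 [ 0.5252 -0.0179  0.061 ]
 [ 0.5158 -0.0188  0.0649]
 [ 0.5075 -0.0195  0.0612]
 [ 0.499  -0.0202  0.0589]
 [ 0.4903 -0.021   0.0584]
 [ 0.4812 -0.0219  0.0613]
 [ 0.4738 -0.0224  0.0498]
 [ 0.4651 -0.0231  0.0488]
 [ 0.4569 -0.0238  0.0439]
 [ 0.4531 -0.023  -0.007 ]
 [ 0.4431 -0.0242  0.0032]]
[[ 0.5143 -0.1532  0.0325]
 [ 0.514  -0.1616  0.0396]
 [ 0.5149 -0.1705  0.0388]
 [ 0.5152 -0.1791  0.0419]
 [ 0.5136 -0.1865  0.0583]
 [ 0.516  -0.1964  0.0468]
 [ 0.5184 -0.2063  0.0363]
 [ 0.5191 -0.2151  0.0368]
 [ 0.5192 -0.2235  0.041 ]
 [ 0.5203 -0.2326  0.0391]
 [ 0.5186 -0.2394  0.0554]
 [ 0.5198 -0.2486  0.0523]
 [ 0.5219 -0.2586  0.0435]
 [ 0.5234 -0.2682  0.0386]
 [ 0.5247 -0.2776  0.0353]
 [ 0.5245 -0.2854  0.0419]
 [ 0.5237 -0.2926  0.052 ]
 [ 0.525  -0.302   0.0483]
 [ 0.5249 -0.3099  0.0536]
 [ 0.5276 -0.3209  0.0415]
 [ 0.5285 -0.3299  0.0409]
 [ 0.5297 -0.3394  0.0378]]
```

View pics/c0.png

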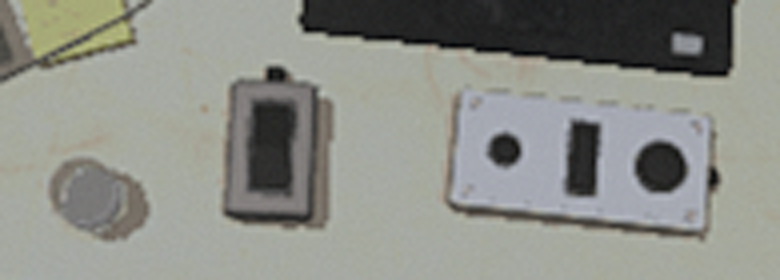

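```bash
cat >> h.py <<'E'
from scipy.spatial.transform import Rotation as R
def rot(s): q=s['ee_rot']; return R.from_quat([q[1],q[2],q[3],q[0]])
def ray(d,uv,z,T=None):
    n=cv2.undistortPoints(np.array(uv,float).reshape(-1,1,2),d['mtx'],np.array([d['k1'],0,0,0.])).reshape(-1,2)
    M=np.linalg.inv(d['view']) if T is None else T
    r=np.c_[n[:,0],-n[:,1],-np.ones(len(n))]@M[:3,:3].T; o=M[:3,3]
    return o+r*((z-o[2])/r[:,2])[:,None]
def wristT(s,d):
    T=np.eye(4);T[:3,:3]=rot(s).as_matrix();T[:3,3]=s['position'];return T@d['mount']
def dark(d,z,u0,u1,v0,v1,T=None,th=70,amin=20):
    m=(d['image'][v0:v1,u0:u1].max(2)<th).astype(np.uint8)
    n,l,st,c=cv2.connectedComponentsWithStats(m)
    for i in range(1,n):
        if st[i,4]>=amin:
            uv=c[i]+[u0,v0];print(uv.round(1),st[i].tolist(),ray(d,[uv],z,T).round(4))
E
python3 - <<'E'
from h import *
d=dict(np.load('top0.npz'))
print('keys');dark(d,.053,318,386,228,262)
print('rocker');dark(d,.062,264,284,226,258)
s=get_state();print(rot(s).as_matrix().round(3));w=get_image('wrist');print(w['mount'].round(3),w['mtx'].round(1))
E
```

```text
keys
[350.2 244.5] [29, 8, 8, 18, 117] [[ 0.5149 -0.2465  0.053 ]]
[330.8 242.1] [10, 11, 7, 7, 42] [[ 0.5173 -0.1892  0.053 ]]
[369.6 246.5] [46, 13, 12, 12, 117] [[ 0.5142 -0.3035  0.053 ]]
rocker
[272.4 241.4] [3, 4, 12, 23, 232] [[ 0.5031 -0.0181  0.062 ]]
[[-0.     0.968  0.249]
 [ 0.002  0.249 -0.968]
 [-1.     0.    -0.002]]
[[ 0.     0.296 -0.955 -0.143]
 [ 0.001  0.955  0.296  0.075]
 [ 1.    -0.001 -0.    -0.001]
 [ 0.     0.     0.     1.   ]] [[307.2   0.  277.4]
 [  0.  307.2 207.8]
 [  0.    0.    1. ]]
```

Call:
arm_command(series=[{"dp": [0,0.4,-0.29],"angular": [0,0,0],"gripper": 0},{"dp": [0,0.4,-0.29],"angular": [0,0,0],"gripper": 0},{"dp": [0,0.4,-0.29],"angular": [0,0,0],"gripper": 0},{"dp": [0,0.4,-0.29],"angular": [0,0,0],"gripper": 0},{"dp": [0,0.4,-0.29],"angular": [0,0,0],"gripper": 0},{"dp": [0,0.4,-0.29],"angular": [0,0,0],"gripper": 0},{"dp": [0,0.4,-0.29],"angular": [0,0,0],"gripper": 0},{"dp": [0,0.4,-0.29],"angular": [0,0,0],"gripper": 0}])

```text
clock: 1.15
position: [0.453, -0.185, 0.2288]
ee_rot: [0.557, 0.437, 0.557, -0.436]
contact_force: [0.9, -0.7, 0.1]
width: 0.0004
```

Call:
arm_command(series=[{"dp": [0,0.3,-0.25],"angular": [0.06,0,0],"gripper": 0},{"dp": [0,0.3,-0.25],"angular": [0.06,0,0],"gripper": 0},{"dp": [0,0.0,0],"angular": [0.04,0,0],"gripper": 0},{"dp": [0,0,0],"angular": [0,0,0],"gripper": 0},{"dp": [0,0,0],"angular": [0,0,0],"gripper": 0},{"dp": [0,0,0],"angular": [0,0,0],"gripper": 0},{"dp": [0,0,0],"angular": [0,0,0],"gripper": 0},{"dp": [0,0,0],"angular": [0,0,0],"gripper": 0}])

```text
clock: 2.15
position: [0.5144, -0.1066, 0.2277]
ee_rot: [0.497, 0.503, 0.498, -0.502]
contact_force: [-0.6, -0.1, -0.3]
width: 0.0001
```

```bash
python3 - <<'E'
from h import *
s=get_state();print(s['position'],rot(s).as_matrix().round(3),s['qd'].round(3),s['contact_force'])
w=get_image('wrist');T=wristT(s,w);np.savez('w1.npz',T=T,**w)
cv2.imwrite('pics/w1.png',w['image'])
P=cloud(w,T)
print('z .055');dark(w,.055,0,560,0,420,T,60,150)
E
```

```text
[ 0.51442705 -0.10658947  0.22766519] [[-0.001  1.    -0.01 ]
 [ 0.002 -0.01  -1.   ]
 [-1.    -0.001 -0.002]] [-0.007 -0.001  0.001  0.    -0.001 -0.002] [-0.59055839 -0.11732476 -0.25272062]
z .055
[57.2 25.2] [24, 0, 57, 45, 920] [[0.6777 0.105  0.055 ]]
[357.6  51.5] [205, 0, 311, 111, 31581] [[ 0.646  -0.1826  0.055 ]]
[ 32.9 132.4] [0, 72, 102, 97, 238] [[0.5769 0.1509 0.055 ]]
[215.  170.7] [166, 132, 68, 103, 965] [[ 0.5327 -0.0407  0.055 ]]
[405.9 182. ] [393, 156, 27, 49, 956] [[ 0.5192 -0.2415  0.055 ]]
[194.3 194.5] [175, 163, 37, 62, 1688] [[ 0.5074 -0.0167  0.055 ]]
[457.3 182.5] [439, 165, 37, 34, 911] [[ 0.5184 -0.2983  0.055 ]]
[353.8 180.2] [343, 169, 22, 22, 363] [[ 0.5214 -0.1856  0.055 ]]
[245.2 354.2] [11, 250, 518, 170, 59148] [[ 0.2949 -0.0619  0.055 ]]
```

View pics/w1.png

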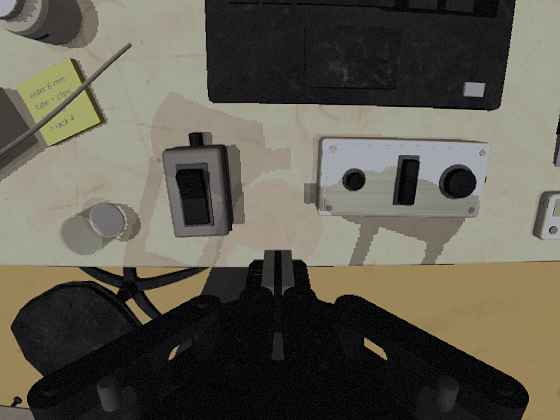

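The wrist view agrees. The rocker is at (194,194) with its far half raised, the small key is at (354,180), the bar at (406,182) and the large key at (457,182). I'll fit the tops from the wrist depth.

```bash
python3 - <<'E'
from h import *
d=dict(np.load('w1.npz'));P=cloud(d,d['T']);im=d['image']
def reg(n,u0,u1,v0,v1,z0,z1):
    q=P[v0:v1,u0:u1].reshape(-1,3);q=q[(q[:,2]>z0)&(q[:,2]<z1)]
    r=cv2.minAreaRect(q[:,:2].astype(np.float32));print(n,len(q),'med z',np.median(q[:,2]).round(4),'rect',np.round(r[0],4),np.round(r[1],4),round(r[2],1))
reg('panel',305,500,125,225,.03,.046)
reg('small',335,375,160,200,.05,.07);reg('bar',388,425,145,215,.05,.07);reg('large',432,485,155,210,.05,.07)
reg('box',150,240,140,245,.042,.085);reg('rocker',168,218,155,235,.055,.085)
reg('table',240,310,120,230,-.02,.02)
for v in range(160,236,5):print(v,P[v,190:199].mean(0).round(4))
E
```

```text
panel 11010 med z 0.0405 rect [ 0.5181 -0.2465] [0.1897 0.0887] 88.7
small 214 med z 0.0547 rect [ 0.52   -0.1885] [0.0164 0.0161] 45.9
bar 661 med z 0.0549 rect [ 0.5181 -0.2459] [0.0162 0.0479] 88.6
large 695 med z 0.0549 rect [ 0.5168 -0.3039] [0.0313 0.0321] 13.6
box 5062 med z 0.0505 rect [ 0.5053 -0.0162] [0.0998 0.0639] 2.2
rocker 1378 med z 0.0603 rect [ 0.5058 -0.0162] [0.0609 0.026 ] 2.2
table 7676 med z 0.0 rect [ 0.5136 -0.1015] [0.0892 0.1366] 89.4
160 [ 0.5435 -0.0183  0.0504]
165 [nan nan nan]
170 [ 0.5348 -0.0204  0.0612]
175 [nan nan nan]
180 [ 0.5258 -0.0213  0.0676]
185 [ 0.52   -0.0201  0.065 ]
190 [ 0.5144 -0.0192  0.0634]
195 [ 0.5083 -0.0179  0.0604]
200 [ 0.5024 -0.0169  0.0588]
205 [ 0.497  -0.0166  0.0592]
210 [ 0.4914 -0.0161  0.0594]
215 [ 0.4858 -0.0156  0.0594]
220 [ 0.4803 -0.0152  0.0599]
225 [ 0.4717 -0.0124  0.0521]
230 [ 0.465  -0.0113  0.0502]
235 [ 0.4585 -0.0104  0.0492]
```

Call:
arm_command(series=[{"dp": [0.1,0.04,-0.4],"angular": [0,0,0],"gripper": 0},{"dp": [0.2,0.03,-0.35],"angular": [0,0,0],"gripper": 0},{"dp": [0.4,0,0],"angular": [0,0,0],"gripper": 0},{"dp": [0.35,0,0],"angular": [0,0,0],"gripper": 0},{"dp": [0.1,0,0],"angular": [0,0,0],"gripper": 0},{"dp": [0,0,0],"angular": [0,0,0],"gripper": 0},{"dp": [0,0,0],"angular": [0,0,0],"gripper": 0},{"dp": [0,0,0],"angular": [0,0,0],"gripper": 0}])

```text
clock: 3.2
position: [0.5299, -0.0163, 0.0919]
ee_rot: [0.5, 0.506, 0.493, -0.5]
contact_force: [0.5, 0.1, -0.3]
width: 0.0001
```

Call:
arm_command(series=[{"dp": [0.1,-0.04,0],"angular": [0,0,0],"gripper": 0},{"dp": [0.06,0,0],"angular": [0,0,0],"gripper": 0},{"dp": [0.02,0,0],"angular": [0,0,0],"gripper": 0},{"dp": [0,0,0],"angular": [0,0,0],"gripper": 0},{"dp": [0,0,0],"angular": [0,0,0],"gripper": 0},{"dp": [0,0,0],"angular": [0,0,0],"gripper": 0},{"dp": [0,0,0],"angular": [0,0,0],"gripper": 0},{"dp": [0,0,0],"angular": [0,0,0],"gripper": 0}])

```text
clock: 4.2
position: [0.5262, -0.0166, 0.0704]
ee_rot: [0.501, 0.507, 0.492, -0.499]
contact_force: [0.4, 0.4, -0.9]
width: 0.0003
```

Call:
arm_command(series=[{"dp": [0.02,0,0],"angular": [0,0,0],"gripper": 0},{"dp": [0.02,0,0],"angular": [0,0,0],"gripper": 0},{"dp": [0.02,0,0],"angular": [0,0,0],"gripper": 0},{"dp": [0.02,0,0],"angular": [0,0,0],"gripper": 0},{"dp": [0.02,0,0],"angular": [0,0,0],"gripper": 0},{"dp": [0.02,0,0],"angular": [0,0,0],"gripper": 0},{"dp": [0.01,0,0],"angular": [0,0,0],"gripper": 0},{"dp": [0.01,0,0],"angular": [0,0,0],"gripper": 0}])

```text
clock: 5.2
position: [0.5303, -0.0168, 0.0589]
ee_rot: [0.503, 0.509, 0.49, -0.497]
contact_force: [-1.2, 1.0, 9.8]
width: -0.0001
```

Call:
arm_command(series=[{"dp": [0.01,0,0],"angular": [0,0,0],"gripper": 0},{"dp": [-0.1,0,0],"angular": [0,0,0],"gripper": 0},{"dp": [-0.4,0,0],"angular": [0,0,0],"gripper": 0},{"dp": [-0.4,0,0.2],"angular": [0,0,0],"gripper": 0},{"dp": [-0.2,0,0.4],"angular": [0,0,0],"gripper": 0},{"dp": [0,0,0.4],"angular": [0,0,0],"gripper": 0},{"dp": [0,0,0],"angular": [0,0,0],"gripper": 0},{"dp": [0,0,0],"angular": [0,0,0],"gripper": 0}])

```text
clock: 6.2
position: [0.5194, -0.1385, 0.1935]
ee_rot: [0.5, 0.506, 0.494, -0.5]
contact_force: [-0.2, -0.6, 0.3]
width: 0.0
```

```bash
python3 - <<'E'
from h import *
s=get_state();print(s['clock'],s['position'],rot(s).as_matrix().round(3),s['contact_force'])
w=get_image('wrist');T=wristT(s,w);np.savez('w2.npz',T=T,**w)
P=cloud(w,T);q=P.reshape(-1,3)
def reg(n,x0,x1,y0,y1,z0,z1):
    k=q[(q[:,0]>x0)&(q[:,0]<x1)&(q[:,1]>y0)&(q[:,1]<y1)&(q[:,2]>z0)&(q[:,2]<z1)]
    r=cv2.minAreaRect(k[:,:2].astype(np.float32));print(n,len(k),'med z',np.median(k[:,2]).round(4),'rect',np.round(r[0],4),np.round(r[1],4),round(r[2],1))
reg('box',.44,.57,-.06,.03,.042,.085)
reg('panel',.46,.58,-.35,-.14,.03,.046)
for x in np.arange(.47,.545,.006):
    k=q[(abs(q[:,0]-x)<.003)&(abs(q[:,1]+.0165)<.008)&(q[:,2]>.03)];print(round(x,3),k[:,2].mean().round(4) if len(k) else None,len(k))
u=cv2.imwrite('pics/w2.png',w['image'])
E
```

```text
6.2 [ 0.5193553  -0.13851367  0.19351545] [[ 0.012  1.    -0.011]
 [-0.001 -0.011 -1.   ]
 [-1.     0.012  0.001]] [-0.18001714 -0.59419166  0.27585792]
box 6053 med z 0.0506 rect [ 0.5055 -0.0166] [0.1    0.0639] 1.5
panel 13311 med z 0.0405 rect [ 0.5183 -0.2462] [0.1894 0.0887] 88.4
0.47 0.0508 58
0.476 0.0632 4
0.482 0.0695 94
0.488 0.0672 111
0.494 0.0645 112
0.5 0.0619 113
0.506 0.0598 98
0.512 0.0589 100
0.518 0.0589 96
0.524 0.0589 103
0.53 0.0591 107
0.536 0.0552 123
0.542 0.0506 111
```

View pics/w2.png

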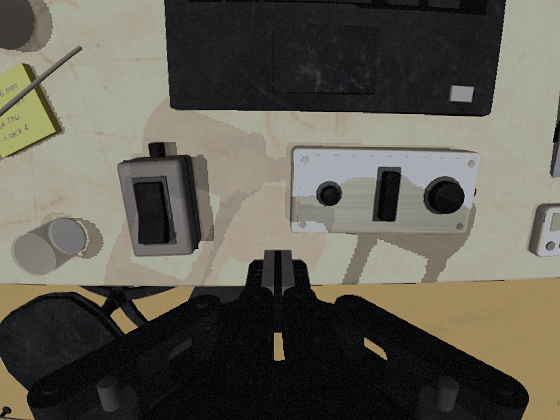

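The rocker is on: its far half is level at z=0.059 and its near half is raised. The box hasn't moved. In this image the large key is at (445,194), the bar at (388,194) and the small key at (329,194). The large key is next.

Call:
arm_command(series=[{"dp": [0,0,0.46],"angular": [0,0,-0.008],"gripper": 0},{"dp": [0,-0.01,0.46],"angular": [0,0,0],"gripper": 0},{"dp": [0.2,-0.01,0.46],"angular": [0,0,0],"gripper": 0},{"dp": [0.4,0,0],"angular": [0,0,0],"gripper": 0},{"dp": [0.3,0,0],"angular": [0,0,0],"gripper": 0},{"dp": [0.05,0,0],"angular": [0,0,0],"gripper": 0},{"dp": [0,0,0],"angular": [0,0,0],"gripper": 0},{"dp": [0,0,0],"angular": [0,0,0],"gripper": 0}])

```text
clock: 7.25
position: [0.5182, -0.2986, 0.0766]
ee_rot: [0.5, 0.499, 0.502, -0.499]
contact_force: [-0.2, -0.8, -0.4]
width: -0.0002
```

Call:
arm_command(series=[{"dp": [0.08,-0.01,0.045],"angular": [0,0,0],"gripper": 0},{"dp": [0.06,0,0],"angular": [0,0,0],"gripper": 0},{"dp": [0.02,0,0],"angular": [0,0,0],"gripper": 0},{"dp": [0.02,0,0],"angular": [0,0,0],"gripper": 0},{"dp": [0.02,0,0],"angular": [0,0,0],"gripper": 0},{"dp": [0.02,0,0],"angular": [0,0,0],"gripper": 0},{"dp": [0.02,0,0],"angular": [0,0,0],"gripper": 0},{"dp": [0.02,0,0],"angular": [0,0,0],"gripper": 0}])

```text
clock: 8.25
position: [0.5186, -0.3052, 0.0489]
ee_rot: [0.502, 0.499, 0.5, -0.499]
contact_force: [-4.1, 3.1, 21.4]
width: -0.0001
```

Call:
arm_command(series=[{"dp": [-0.1,0,0],"angular": [0,0,0],"gripper": 0},{"dp": [-0.3,0,0],"angular": [0,0,0],"gripper": 0},{"dp": [-0.3,0,0],"angular": [0,0,0],"gripper": 0},{"dp": [0,0,-0.25],"angular": [0,0,0],"gripper": 0},{"dp": [0,0,-0.25],"angular": [0,0,0],"gripper": 0},{"dp": [0,0,0],"angular": [0,0,0],"gripper": 0},{"dp": [0,0,0],"angular": [0,0,0],"gripper": 0},{"dp": [0,0,0],"angular": [0,0,0],"gripper": 0}])

```text
clock: 9.25
position: [0.52, -0.2466, 0.1363]
ee_rot: [0.504, 0.5, 0.498, -0.499]
contact_force: [0.2, -0.2, 0.0]
width: -0.0007
```

```bash
cat > chk.py <<'E'
from h import *
s=get_state();print(s['clock'],s['position'],rot(s).as_matrix().round(3),s['contact_force'])
w=get_image('wrist');T=wristT(s,w)
q=cloud(w,T).reshape(-1,3)
def k(n,x,y,r):
    a=q[(np.hypot(q[:,0]-x,q[:,1]-y)<r)&(q[:,2]>.03)];print(n,len(a),np.median(a[:,2]).round(4) if len(a) else '')
k('large',.517,-.304,.011);k('bar',.518,-.246,.006);k('barfar',.535,-.246,.005);k('small',.52,-.188,.006);k('panel',.54,-.275,.006);k('rockfar',.5243,-.0166,.007);k('rocknear',.485,-.0166,.005)
cv2.imwrite('pics/chk%d.png'%(s['clock']*100),w['image'])
E
python3 chk.py
```

```text
9.25 [ 0.51997218 -0.24662601  0.13626717] [[ 0.007  1.     0.003]
 [-0.005  0.003 -1.   ]
 [-1.     0.007  0.005]] [ 0.19476398 -0.22509214  0.0303198 ]
large 643 0.0492
bar 671 0.1743
barfar 1103 0.2011
small 183 0.0552
panel 170 0.0406
rockfar 0 
rocknear 2 0.0677
```

Call:
arm_command(series=[{"dp": [0.3,-0.02,0],"angular": [0,0,0],"gripper": 0},{"dp": [0.25,0,0],"angular": [0,0,0],"gripper": 0},{"dp": [0.08,0,0],"angular": [0,0,0],"gripper": 0},{"dp": [0.02,0,0],"angular": [0,0,0],"gripper": 0},{"dp": [0,0,0],"angular": [0,0,0],"gripper": 0},{"dp": [0,0,0],"angular": [0,0,0],"gripper": 0},{"dp": [0,0,0],"angular": [0,0,0],"gripper": 0},{"dp": [0,0,0],"angular": [0,0,0],"gripper": 0}])

```text
clock: 10.3
position: [0.5215, -0.2521, 0.0599]
ee_rot: [0.506, 0.501, 0.494, -0.499]
contact_force: [-0.4, 0.5, -1.0]
width: -0.0001
```

Call:
arm_command(series=[{"dp": [0.02,0,0],"angular": [0,0,0],"gripper": 0},{"dp": [0.02,0,0],"angular": [0,0,0],"gripper": 0},{"dp": [0.02,0,0],"angular": [0,0,0],"gripper": 0},{"dp": [0.02,0,0],"angular": [0,0,0],"gripper": 0},{"dp": [0.02,0,0],"angular": [0,0,0],"gripper": 0},{"dp": [0.02,0,0],"angular": [0,0,0],"gripper": 0},{"dp": [0.02,0,0],"angular": [0,0,0],"gripper": 0},{"dp": [0.02,0,0],"angular": [0,0,0],"gripper": 0}])

```text
clock: 11.3
position: [0.5219, -0.2523, 0.0489]
ee_rot: [0.508, 0.501, 0.493, -0.499]
contact_force: [-4.6, 2.1, 18.1]
width: -0.0004
```

The bar bottomed at z=0.0489 with 18 N. I'll let it up and retract.

Call:
arm_command(series=[{"dp": [-0.1,0,0],"angular": [0,0,0],"gripper": 0},{"dp": [-0.3,0,0],"angular": [0,0,0],"gripper": 0},{"dp": [-0.4,0,0],"angular": [0,0,0],"gripper": 0},{"dp": [-0.3,-0.2,-0.3],"angular": [0,0,0],"gripper": 0},{"dp": [0,-0.3,-0.4],"angular": [0,0,0],"gripper": 0},{"dp": [0,0,-0.3],"angular": [0,0,0],"gripper": 0},{"dp": [0,0,0],"angular": [0,0,0],"gripper": 0},{"dp": [0,0,0],"angular": [0,0,0],"gripper": 0}])

```text
clock: 12.3
position: [0.459, -0.1292, 0.1819]
ee_rot: [0.508, 0.502, 0.491, -0.499]
contact_force: [0.7, 0.3, 0.1]
width: -0.0
```

```bash
python3 chk.py; ls pics
```

```text
12.3 [ 0.45901511 -0.1291762   0.18190359] [[ 0.02   1.    -0.001]
 [-0.014 -0.001 -1.   ]
 [-1.     0.02   0.014]] [0.68966094 0.29675163 0.08391425]
large 431 0.0491
bar 149 0.055
barfar 103 0.0551
small 151 0.0551
panel 132 0.0406
rockfar 209 0.0592
rocknear 111 0.0683
c0.png
chk1230.png
chk925.png
side0.png
top0.png
w1.png
w2.png
```

View pics/chk1230.png

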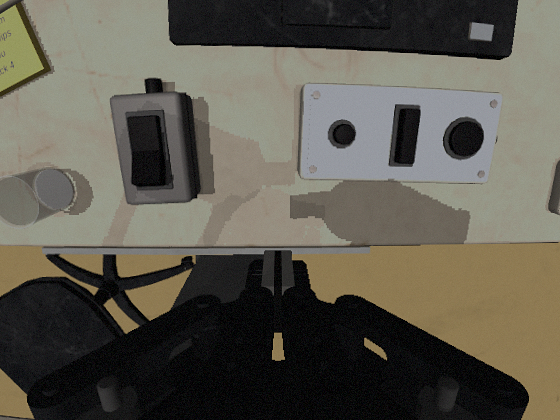

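```bash
python3 -c "from rig import sign_off; print(sign_off())"
```

```text
the job is handed in; nothing more can be done
None
```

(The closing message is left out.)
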